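# Clamp the spice mill and switch it on

## Robot

A 7-joint arm with a two-finger parallel gripper is mounted at the origin on the work surface. World frame = base frame: x ahead of the robot, y to its left, z up, the work surface at z = 0. Lengths are in mm, angles in rad, forces in N, time in s.
With the tool pointing down it reaches from about 400 to 900 mm from the base axis. Payload 5.6 kg.
Tool frame: the origin (TCP) lies at the very end of the fingers, on their centre line; the grasp point (between the pads) lies bot.grip_point_offset behind it (bot.grip_point_offset is the distance from the TCP to the grasp point, in mm); z points along the fingers, y is the direction in which the jaws open and shut (so a half turn about z gives the same grasp; the last joint's range is limited). The gripper opens to 92 mm and grips with 3 to 60 N. Pads are 20 mm wide; open, the fingers measure 128 mm over their backs; the gripper's body (75 mm by 189 mm) begins 69 mm behind the grasp point.
Start: joints at [-1.322, 0.468, -0.012, 1.603, 0.006, 1.071, -0.056], TCP at [187.031, 622.518, 214.592] pointing down, gripper open.
Joint ranges: [-2.53, 2.53], [-0.31, 2.02], [-1.57, 1.55], [0.28, 2.44], [-1.29, 4.43], [0.15, 1.84], [-2.92, 2.92]. Speed limits (rad/s): [2.57, 2.57, 3.14, 3.14, 3.14, 3.14, 3.14].

## Interface

Orientations are given as a 3x3 rotation matrix whose columns are the frame's x, y, z axes.
In Python, from workcell import bot gives the robot as it stands.
- The arm moves only by the tool move_arm, never from a script. Its argument "rows" is text: rows parted by semicolons, each of 6 numbers parted by spaces: the shift along the tool's x, y, z in m, then the turn, a rotation vector about the tool's x, y, z in rad. In form: tx ty tz ax ay az; .... A call has 1 to 5 rows; each row shifts and turns the commanded pose from where the row before left it, along the tool's axes as they then stand; what a row does not reach is not made up. A row lasts 1/10 s, in which the tool goes at most 50 mm and 8.59 degrees, less where a joint would pass 70% of its speed; a pose out of reach is approached as far as the arm can. A call with a gripper value outside its range is refused whole. "hand" is the opening, from -1 (shut) to 1 (fully open), so that 0 is half open, set as the call begins (left out, the last holds). The fingers move at their own pace and stop on an object; "grip_force" is the grip in N (left out, the last holds). Time passes only in rows, so rows that do not move let the fingers close. It gives the time, the measured TCP pose, the force and the opening at its end, in the units of the state.
- bot.get_state(): the state, without advancing time (a new reading comes with each control period).
- bot.grab_frame(name): name is "scene" or "top"; returns the picture (420x560x3 uint8, red, green, blue); there is no depth.
- bot.camera_params(name): a dict with "mtx" (3x3 intrinsics, pixels), "rvec" (rotation vector, rad) and "tvec" (3), from world to camera coordinates, as OpenCV has them. Camera axes: x right, y down, z forward; pixel columns grow to the right and rows downward; lengths in mm; the calibration is good to about 2 mm. A picture is of the moment at which its call begins. camera_params takes no time and is no camera call.
- bot.close_job(): hands the job in, once; it reports no verdict.
Trained networks look in the newest picture that a camera, given by its name, has taken for a name from the list of things; names that differ only in an ending like _2 or _b are one class to them, and where a whole thing is asked for, a point or a joint stands for the part that bears it (a point fixed in the world has none). Each returns a list of dicts, best first, with "p" (0 to 1); they miss things now and then, are a little off and sometimes report something else, mostly with a low value. They report only what shows in the picture. A call takes as long as a camera call.
- bot.trace(camera, target): "region" (420x560 bool, what is visible of it) and "extent" ([left, top, right, bottom] in pixels, round what is visible of it).
- bot.spot_point(camera, target): "uv" ([column, row] in pixels: a listed point, or the origin of a listed thing).
The state is a dict: "clock": time; "joint_pos": joint angles; "dq": joint speeds; "joint_torque": joint torques, N m; "tool_pos": TCP position; "tool_rot": TCP orientation; "wrist_force": force on the tool from outside, world axes, zero at the start; "moment": the same for the moment, N m; "grip_width": opening from 0.0 (shut) to 1.0 (fully open).
Only numpy, scipy, OpenCV 4.12 (cv2) and the standard library are available. Lean on these libraries where they do the work, as an engineer would, in place of code of your own. Each camera call takes 0.05 s, during which the arm holds its last target. There are 200 camera calls.

## Task

The lid of the electric spice mill is down but still ajar, because its clamp is open: with a fingertip, press the red clamp lever down past its centre so that it snaps shut against the bowl and draws the lid down. Then, and only then, push the mill's toggle switch over to the green side so that it snaps on. Do this by pushing only: do not grip or force the levers, do not shove or lift the mill, and leave everything else on the counter where it is.

Things in the scene. Friction and masses are not known exactly. Their poses are not given: they have to be found in the camera images.
- mill: Electric spice mill, 6.5 kg, loose on rubber feet: cream base 200 (x) x 320 (y) x 80 mm high, its top a flat deck. Origin under its centre; x to its back, y to its left, z up; its front (-x) faces roughly to the robot. On the deck's left: steel bowl, 130 mm diameter, axis at (0, 80) mm, rim 170 mm up, clamp on its right side (-y). On the right: toggle switch, behind it a 12 mm high fuse cap.
- latch_hinge (a point): Pivot of the lid clamp's lever, fixed on the mill at (0, 3, 155) mm of mill, 12 mm outside the bowl's right wall. The lever turns about the mill's x axis, so it moves in the plane of the mill's -y (away from the bowl) and z.
- latch_tip (a point): Middle of the lever's free end, on its upper face (the face to push), 62 mm from the pivot. The lever is a steel strip 18 mm wide with a red grip, 20 mm wide and 7 mm thick, on its outer 26 mm. Open, it points away from the bowl and 25 degrees above level; shut, it hangs down beside the bowl, 80 degrees below level.
- latch (a joint): Clamp lever angle: 0 open, 1.83 rad fully shut, growing as the lever goes down. An over-centre spring drives it to either end: dead centre at 1.02 rad (lever 34 degrees below level); about 7 N, pressed 40 mm from the pivot, takes it there, and beyond it the lever snaps shut by itself.
- lid (a joint): Angle of the bowl's lid, hinged on the bowl's left: 0 ajar while the clamp is open, 0.028 rad seated. Drawn down by the clamp alone. Lid edge radius 70 mm, domed to about 196 mm above the counter, black knob in the middle to 220 mm.
- switch_hinge (a point): Pivot of the toggle switch, at the height of the deck, at (-20, -115, 80) mm of mill. The bat swings in the mill's x-z plane.
- switch_tip (a point): Centre of the black ball (13 mm diameter) at the end of the switch's steel bat (9 mm diameter), 40 mm from its pivot. Off, the bat leans 24 degrees to the mill's front (red dot); on, 24 degrees to its back (green dot).
- switch (a joint): Toggle switch angle: 0 off, 0.84 rad on, growing towards the mill's back. A spring drives it to either end: dead centre at 0.42 rad (bat upright); about 4 N, pushed 20 mm above the pivot, takes it there, and beyond it the bat snaps over by itself.
- pinch_bowl: White porcelain pinch bowl, 84 mm wide, 34 mm high; origin under its centre. Bystander.
- spoon: Wooden spoon, 220 mm long, lying flat. Bystander.
- tagine_lid: Red ceramic tagine lid, a cone of 240 mm diameter, 196 mm high; origin under its centre. Bystander.
- funnel: Steel funnel standing mouth down, 104 mm wide, 118 mm high; origin under its centre. Bystander.
- mortar: Brass mortar, 96 mm wide, 85 mm high; origin under its centre. Bystander.
- pepper_jar: Amber glass jar with a steel cap, 68 mm wide, 105 mm high; origin under its centre. Bystander.
- tea_glass: Green tea glass, 62 mm wide, 88 mm high; origin under its centre. Bystander.

How it is judged (in metres and radians):
On the way, in this order (a step that is already met when the one before it is completed fails the run):
1. the clamp lever has snapped shut and drawn the lid down, with the switch still off (value of joint latch above 1.7 rad and value of joint lid above 0.023 rad and value of joint switch below 0.2 rad), for 0.2 s.
2. the toggle switch has snapped over to the green side (value of joint switch above 0.7 rad), for 0.2 s.
At the end, for the whole second after the job is handed in: The clamp lever is shut (latch joint over 1.7 rad), the lid drawn down (over 0.023 rad) and the switch on (over 0.7 rad), with the mill standing level and at rest within 20 mm of where it stood (value of joint latch above 1.7 rad and value of joint lid above 0.023 rad and value of joint switch above 0.7 rad and distance of mill from where it was at the start of the episode below 0.02 m and angle between mill's own z axis and vertical below 0.03 rad and linear speed of mill below 0.01 m/s); the robot touches nothing.
It fails at once if the switch is thrown while the clamp is not shut (value of joint switch above 0.42 rad and value of joint latch below 1.6 rad).
It fails at once if the mill is shoved or lifted by more than 20 mm, or tipped (distance of mill from where it was at the start of the episode above 0.02 m or angle between mill's own z axis and vertical above 0.06 rad).
It fails at once if the levers or the mill are gripped or forced: the fingers bear on it with more than 30 N (contact force between the fingers and mill above 30 N).
It fails at once if a bystander is moved by more than 20 mm (distance of any of pinch_bowl, spoon, tagine_lid, funnel, mortar, pepper_jar, tea_glass from where it was at the start of the episode above 0.02 m).
It also fails if it takes over 45 s, if anything falls off the work surface, if the arm or the gripper's body presses on something with over 40 N, if the wrist force passes 120 N, or if a joint passes its speed limit or range.

## Working session

There is one attempt and no reset: what is moved stays moved. The work goes in short steps, Python scripts to look and compute and a tool call to move; the robot and the scene stay as the last step left them, time stands still between calls to the robot, and variables do not carry over. Pictures are saved under pics/ and viewed, about 8 in all and at most 12, crops included, and the job is handed in when it is done.

Besides the shell and the picture viewer there is one more tool, called after ">>>" in YAML: its name, and indented under it one key for each argument. move_arm: Moves the arm, as the interface text tells. Its arguments: {"type":"object","properties":{"rows":{"type":"string"},"hand":{"type":"number"},"grip_force":{"type":"number"}},"required":["rows"]}

```bash
mkdir -p pics; cat > h.py <<'E'
import numpy as np,cv2
from workcell import bot
def cam(n):
    p=bot.camera_params(n);R=cv2.Rodrigues(np.array(p["rvec"],float))[0]
    return np.array(p["mtx"],float),R,np.array(p["tvec"],float).ravel()
def proj(n,X):
    K,R,t=cam(n);c=(R@np.atleast_2d(X).T).T+t;q=(K@c.T).T;return q[:,:2]/q[:,2:]
def ray(n,uv):
    K,R,t=cam(n);d=R.T@np.linalg.inv(K)@np.array([uv[0],uv[1],1.]);return -R.T@t,d/np.linalg.norm(d)
def save(n,f):
    im=bot.grab_frame(n);cv2.imwrite(f,im[:,:,::-1]);return im
E
python3 - <<'E'
from h import *
a=save("scene","pics/s0.png");b=save("top","pics/t0.png")
for n in("scene","top"):
    K,R,t=cam(n);print(n,"cam at",(-R.T@t).round())
    for k in("mill","latch_hinge","latch_tip","switch_hinge","switch_tip","tagine_lid","funnel","mortar","pepper_jar","tea_glass","pinch_bowl","spoon"):
        r=bot.spot_point(n,k);print(k,[(np.round(x["uv"],1).tolist(),round(x["p"],2)) for x in r[:2]])
print(bot.get_state()); print(bot.grip_point_offset)
E
```

```text
scene cam at [1108. -158. 1157.]
mill [([282.5, 252.6], 0.93)]
latch_hinge [([283.1, 225.4], 0.63)]
latch_tip [([266.4, 226.5], 0.6), ([244.0, 242.0], 0.24)]
switch_hinge [([245.8, 241.7], 0.74)]
switch_tip [([379.1, 177.9], 0.61), ([243.8, 233.3], 0.44)]
tagine_lid [([146.6, 296.9], 0.56)]
funnel [([401.0, 244.5], 0.9)]
mortar [([380.2, 213.0], 0.97)]
pepper_jar [([380.5, 175.7], 0.79)]
tea_glass []
pinch_bowl [([344.0, 182.0], 0.68)]
spoon [([188.9, 188.5], 0.71), ([166.4, 225.5], 0.19)]
top cam at [ 257.  -40. 1302.]
mill [([275.0, 182.8], 0.74)]
latch_hinge [([273.4, 167.7], 0.62)]
latch_tip [([294.6, 162.0], 0.78)]
switch_hinge [([312.5, 182.8], 0.94)]
switch_tip [([360.6, 294.2], 0.49), ([316.8, 186.5], 0.39)]
tagine_lid [([425.2, 179.7], 0.73), ([316.4, 183.3], 0.54)]
funnel [([146.9, 145.9], 0.75)]
mortar [([143.0, 186.1], 0.76)]
pepper_jar [([123.0, 232.6], 0.83)]
tea_glass [([397.7, 251.8], 0.63), ([121.8, 233.8], 0.49)]
pinch_bowl [([168.6, 242.5], 0.87)]
spoon [([361.5, 294.5], 0.59)]
{'clock': 1.3, 'joint_pos': array([-1.32202494,  0.46754474, -0.01158193,  1.60270636,  0.00598469,
        1.07142875, -0.05627091]), 'dq': array([-0.00036603, -0.00124599, -0.00193768, -0.00019147, -0.00114237,
        0.00108277,  0.00102537]), 'joint_torque': array([-1.14468094e-03, -5.20410347e+01, -1.28367485e-02, -2.44061852e+01,
       -5.65721013e-02,  1.11862671e-02,  1.92519229e-05]), 'tool_pos': array([187.01814821, 622.50406532, 214.5606565 ]), 'tool_rot': array([[-9.57716941e-01,  2.87712114e-01,  2.06229178e-05],
       [ 2.87712112e-01,  9.57716940e-01, -5.92334751e-05],
       [-3.67931061e-05, -5.07954393e-05, -9.99999998e-01]]), 'wrist_force': array([-0.07229404, -0.15050887,  0.15940348]), 'moment': array([-0.04744256, -0.0198475 , -0.01771732]), 'grip_width': 1.0021260911020664}
18.700000000000003
```

View pics/s0.png

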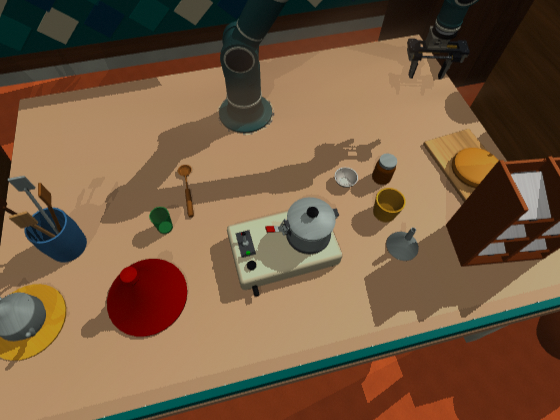

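View pics/t0.png

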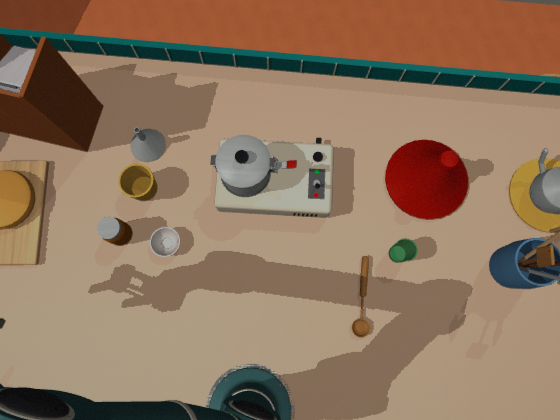

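The top view shows the mill at about (275,180), with the red lever tip at (292,163) and the switch at (317,184). The nearest bystander is the tagine, to its right. Next I fit the mill's pose.

```bash
cat > fit.py <<'E'
from h import *
from scipy.optimize import least_squares,minimize
L=62;c,s=np.cos(np.radians(25)),np.sin(np.radians(25))
P={"mill":(0,0,0),"latch_hinge":(0,3,155),"latch_tip":(0,3-62*c,155+62*s),"switch_hinge":(-20,-115,80),
"switch_tip":(-20-40*np.sin(np.radians(24)),-115,80+40*np.cos(np.radians(24)))}
def W(p,X):
    a=p[2];R=np.array([[np.cos(a),-np.sin(a),0],[np.sin(a),np.cos(a),0],[0,0,1]]);return (R@np.atleast_2d(X).T).T+[p[0],p[1],0]
E
python3 - <<'E'
from fit import *
obs=[("scene","mill",282.5,252.6),("scene","latch_hinge",283.1,225.4),("scene","latch_tip",266.4,226.5),("scene","switch_hinge",245.8,241.7),("scene","switch_tip",243.8,233.3),
("top","mill",275,182.8),("top","latch_hinge",273.4,167.7),("top","latch_tip",294.6,162),("top","switch_hinge",312.5,182.8),("top","switch_tip",316.8,186.5)]
f=lambda p:np.concatenate([proj(n,W(p,P[k]))[0]-[u,v] for n,k,u,v in obs])
r=least_squares(f,[550,-60,0],loss="soft_l1",x_scale=[10,10,.1]);print("kp",r.x);print(f(r.x).reshape(-1,2).round(1).tolist())
M={}
for n in("scene","top"):
    bot.grab_frame(n);t=bot.trace(n,"mill");print(n,t[0]["p"],t[0]["extent"]);M[n]=t[0]["region"]
box=np.array([(x,y,z) for x in(-100,100) for y in(-160,160) for z in(0,80)])
th=np.linspace(0,2*np.pi,40)
ring=lambda r,z:np.c_[r*np.cos(th),80+r*np.sin(th),0*th+z]
bowl=np.r_[ring(65,80),ring(70,172)]
lid=np.r_[ring(70,172),ring(30,193)]
def mask(p,n):
    m=np.zeros((420,560),np.uint8)
    for b in(box,bowl,lid):
        q=cv2.convexHull((proj(n,W(p,b))*16).astype(np.int32).reshape(-1,1,2));cv2.fillConvexPoly(m,q,1,cv2.LINE_8,4)
    return m>0
cost=lambda p:sum((mask((p[0],p[1],p[2]/100),n)^M[n]).sum() for n in M)
p0=r.x*[1,1,100]
o=minimize(cost,p0,method="Nelder-Mead",options=dict(initial_simplex=np.array([p0,p0+[10,0,0],p0+[0,10,0],p0+[0,0,8]])))
p=o.x/[1,1,100];print("mask",p,cost(p0),o.fun,[int(m.sum()) for m in M.values()]);print(f(p).reshape(-1,2).round(1).tolist())
for k in P:print(k,W(p,P[k]).round(1))
ims=[]
for n in M:
    im=bot.grab_frame(n)[:,:,::-1].copy();im=cv2.resize(im,None,fx=3,fy=3)
    for b in(box[1::2],ring(65,170)):
        q=cv2.convexHull((proj(n,W(p,b))*3+1).astype(np.int32).reshape(-1,1,2));cv2.polylines(im,[q],True,(255,0,255),1)
    for k in P:
        u=(proj(n,W(p,P[k]))[0]*3+1).astype(int);cv2.circle(im,tuple(int(v) for v in u),3,(255,255,0),1)
    u=(proj(n,W(p,(0,0,80)))[0]*3).astype(int);ims.append(im[u[1]-200:u[1]+200,u[0]-200:u[0]+200])
cv2.imwrite("pics/fit.png",np.hstack(ims))
E
```

```text
kp [ 6.17699006e+02 -4.09119978e+00  6.47087235e-02]
[[-0.4, -3.8], [1.2, 1.3], [-0.8, 1.2], [-1.0, 1.0], [-1.2, -0.5], [-1.9, 0.2], [-1.5, -1.0], [-0.5, 2.2], [2.6, 0.6], [-0.6, -0.8]]
scene 0.83 [225.2, 199.4, 343.2, 295.6]
top 0.69 [213.0, 132.0, 332.5, 214.5]
mask [ 6.23088141e+02 -4.04423202e+00  5.29566166e-02] 1419 1186.0 [7297, 8546]
[[0.0, -2.4], [1.7, 2.9], [-0.4, 2.7], [-0.7, 2.1], [-0.8, 0.6], [-1.8, -1.6], [-1.4, -3.0], [-0.3, 0.4], [2.7, -0.8], [-0.6, -2.3]]
mill [[623.1  -4.    0. ]]
latch_hinge [[622.9  -1.  155. ]]
latch_tip [[625.9 -57.2 181.2]]
switch_hinge [[ 609.2 -119.9   80. ]]
switch_tip [[ 593.  -120.8  116.5]]
```

View pics/fit.png

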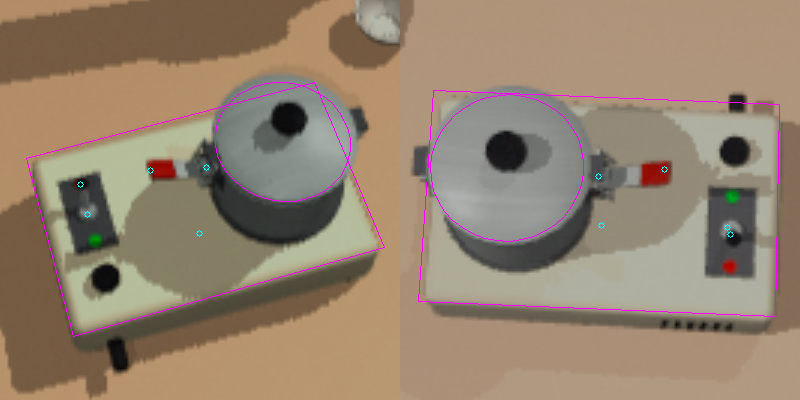

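The fitted overlay matches to within a few mm, and I take mill ≈ (620, -6) with yaw ≈ 0.058. The plan is to close the fingers, lift, and turn the tool so that its y axis lies along the mill's x.

>>> move_arm:
  rows: "0 0 -0.03 0 0 0.1357; 0 0 -0.03 0 0 0.1357; 0 0 -0.03 0 0 0.1357; 0 0 -0.01 0 0 0.1357; 0 0 0 0 0 0.1357"
  hand: -1
  grip_force: 5

```text
clock: 2.1
tool_pos: [187.3, 623.6, 317.4]
tool_rot: [[-0.56, 0.828, 0.001], [0.828, 0.56, 0.005], [0.003, 0.003, -1.0]]
wrist_force: [0.7, 0.4, -0.9]
grip_width: 0.588
```

>>> move_arm:
  rows: "0 0 0 0 0 0.1357; 0 0 0 0 0 0.1357; 0 0 0 0 0 0.1357; 0 0 0 0 0 0.1357; 0 0 0 0 0 0"

```text
clock: 2.6
tool_pos: [187.0, 622.5, 314.6]
tool_rot: [[-0.057, 0.998, 0.0], [0.998, 0.057, -0.0], [-0.0, 0.0, -1.0]]
wrist_force: [0.8, -0.5, -0.3]
grip_width: 0.154
```

>>> move_arm:
  rows: "-0.04 0.023 0 0 0 0; -0.04 0.023 0 0 0 0; -0.04 0.023 0 0 0 0; -0.04 0.023 0 0 0 0; -0.04 0.023 0 0 0 0"

```text
clock: 3.1
tool_pos: [314.1, 427.8, 314.8]
tool_rot: [[-0.062, 0.998, 0.0], [0.998, 0.062, 0.001], [0.001, 0.0, -1.0]]
wrist_force: [0.6, -0.2, 0.1]
grip_width: 0.002
```

>>> move_arm:
  rows: "-0.04 0.023 0 0 0 0; -0.04 0.023 0 0 0 0; -0.04 0.023 0 0 0 0; -0.04 0.023 0 0 0 0; -0.04 0.023 0 0 0 0"

```text
clock: 3.6
tool_pos: [440.4, 234.7, 315.0]
tool_rot: [[-0.062, 0.998, 0.001], [0.998, 0.062, 0.001], [0.001, 0.001, -1.0]]
wrist_force: [0.4, 0.9, 0.0]
grip_width: 0.003
```

>>> move_arm:
  rows: "-0.04 0.023 0 0 0 0; -0.04 0.023 0 0 0 0; -0.04 0.023 0 0 0 0; -0.04 0.023 0 0 0 0; -0.04 0.023 0 0 0 0"

```text
clock: 4.1
tool_pos: [566.8, 41.9, 314.9]
tool_rot: [[-0.062, 0.998, 0.001], [0.998, 0.062, 0.001], [0.001, 0.001, -1.0]]
wrist_force: [0.7, 0.8, 0.1]
grip_width: 0.007
```

>>> move_arm:
  rows: "-0.04 0.023 0 0 0 0; -0.04 0.023 0 0 0 0; 0 0 0 0 0 0; 0 0 0 0 0 0"

```text
clock: 4.5
tool_pos: [616.5, -35.0, 314.2]
tool_rot: [[-0.058, 0.998, -0.001], [0.998, 0.058, -0.0], [-0.0, -0.001, -1.0]]
wrist_force: [0.6, 1.5, 0.5]
grip_width: 0.007
```

>>> move_arm:
  rows: "-0.01 0.005 0.03 0 0 0; 0 0 0.04 0 0 0; 0 0 0.034 0 0 0; 0 0 0 0 0 0; 0 0 0 0 0 0"

```text
clock: 5.0
tool_pos: [622.2, -42.0, 211.3]
tool_rot: [[-0.061, 0.998, -0.0], [0.998, 0.061, 0.001], [0.001, -0.0, -1.0]]
wrist_force: [0.4, 0.5, 0.7]
grip_width: 0.007
```

```bash
python3 - <<'E'
from h import *
ims=[]
for n in("scene","top"):
    im=cv2.resize(bot.grab_frame(n)[:,:,::-1],None,fx=3,fy=3);u=(proj(n,(620,-50,150))[0]*3).astype(int);ims.append(im[u[1]-200:u[1]+200,u[0]-200:u[0]+200])
cv2.imwrite("pics/a1.png",np.hstack(ims));s=bot.get_state();print(s["tool_pos"],s["wrist_force"])
E
```

```text
[623.37284636 -42.88615711 212.95280189] [-0.06217457 -0.99350375  0.33637265]
```

View pics/a1.png

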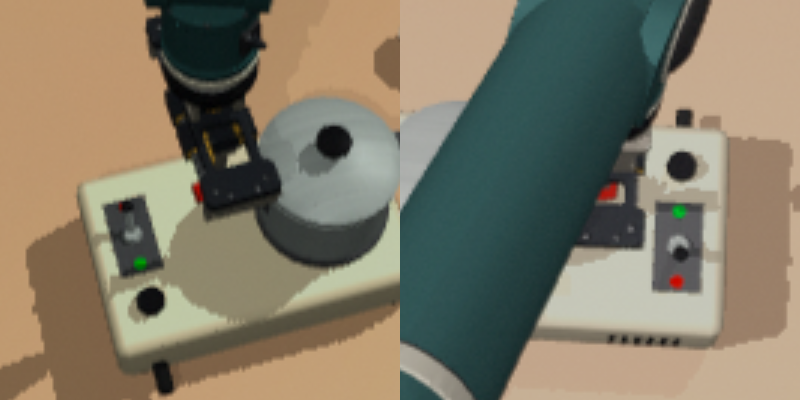

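```bash
python3 - <<'E'
from h import *
for n in("scene","top"):
    u0=(proj(n,(620,-50,150))[0]*3).astype(int)
    for X in[(623,-43,213),(718,-43,301),(528,-43,301),(669,-43,213),(577,-43,213)]:print(n,X,(proj(n,X)[0]*3-u0+200).round()+[400*(n=="top"),0])
print(bot.get_state()["grip_width"])
E
```

```text
scene (623, -43, 213) [208. 171.]
scene (718, -43, 301) [235. 221.]
scene (528, -43, 301) [183.  34.]
scene (669, -43, 213) [220. 215.]
scene (577, -43, 213) [196. 129.]
top (623, -43, 213) [595. 173.]
top (718, -43, 301) [610.  19.]
top (528, -43, 301) [588. 257.]
top (669, -43, 213) [600. 120.]
top (577, -43, 213) [590. 227.]
0.002732255274695261
```

The two plates are the ends of the gripper body, and the closed fingertips are over the lever. I now press down.

>>> move_arm:
  rows: "0 0 0.01 0 0 0; 0 0 0.01 0 0 0; 0 0 0.004 0 0 0; 0 0 0.004 0 0 0; 0 0 0.004 0 0 0"

```text
clock: 5.6
tool_pos: [622.3, -44.1, 178.7]
tool_rot: [[-0.057, 0.998, 0.001], [0.998, 0.057, -0.001], [-0.001, 0.0, -1.0]]
wrist_force: [-0.7, -1.1, 4.2]
grip_width: 0.009
```

>>> move_arm:
  rows: "0 0 0.004 0 0 0; 0 0 0.004 0 0 0; 0 0 0.004 0 0 0; 0 0 0.004 0 0 0; 0 0 0.004 0 0 0"

```text
clock: 6.1
tool_pos: [622.7, -44.6, 158.7]
tool_rot: [[-0.057, 0.998, 0.002], [0.998, 0.057, -0.001], [-0.001, 0.001, -1.0]]
wrist_force: [0.6, -5.5, 6.1]
grip_width: 0.008
```

>>> move_arm:
  rows: "0 0 0.004 0 0 0; 0 0 0.004 0 0 0; 0 0 0.004 0 0 0; 0 0 0.004 0 0 0; 0 0 0.004 0 0 0"

```text
clock: 6.6
tool_pos: [622.0, -41.9, 137.9]
tool_rot: [[-0.059, 0.998, -0.001], [0.998, 0.059, 0.002], [0.002, -0.001, -1.0]]
wrist_force: [1.4, 1.5, 2.3]
grip_width: 0.006
```

>>> move_arm:
  rows: "0 0 0.004 0 0 0; 0 0 0.004 0 0 0; 0 0 0.004 0 0 0; 0 0 0.004 0 0 0; 0 0 0 0 0 0"

```text
clock: 7.1
tool_pos: [621.5, -43.5, 121.8]
tool_rot: [[-0.057, 0.998, -0.001], [0.998, 0.057, -0.0], [-0.0, -0.001, -1.0]]
wrist_force: [-0.1, -0.5, -0.6]
grip_width: 0.004
```

>>> move_arm:
  rows: "0 0 -0.04 0 0 0; 0 0 -0.04 0 0 0; 0 0 -0.03 0 0 0; -0.03 -0.03 0 0 0 0; -0.03 -0.03 0 0 0 0"

```text
clock: 7.6
tool_pos: [565.9, -107.0, 233.6]
tool_rot: [[-0.06, 0.998, 0.002], [0.998, 0.06, -0.0], [-0.001, 0.002, -1.0]]
wrist_force: [0.2, -1.7, -0.0]
grip_width: 0.009
```

>>> move_arm:
  rows: "-0.017 -0.025 0 0 0 0; 0 -0.02 0 0 0 0; 0 0 0 0 0 0; 0 0 0 0 0 0"

```text
clock: 8.0
tool_pos: [522.4, -126.1, 233.1]
tool_rot: [[-0.058, 0.998, 0.002], [0.998, 0.058, 0.001], [0.0, 0.002, -1.0]]
wrist_force: [-0.2, 0.1, -0.2]
grip_width: 0.005
```

```bash
python3 - <<'E'
from h import *
ims=[]
for n in("scene","top"):
    im=cv2.resize(bot.grab_frame(n)[:,:,::-1],None,fx=3,fy=3);u=(proj(n,(620,-50,150))[0]*3).astype(int);ims.append(im[u[1]-200:u[1]+200,u[0]-200:u[0]+200])
    for k in("switch_hinge","switch_tip","latch_tip"):print(n,k,[(((np.array(x["uv"])*3-u+200).round()).tolist(),round(x["p"],2)) for x in bot.spot_point(n,k)[:2]])
cv2.imwrite("pics/a2.png",np.hstack(ims));s=bot.get_state();print(s["tool_pos"],s["wrist_force"],s["clock"])
E
```

```text
scene switch_hinge [([128.0, 236.0], 0.95)]
scene switch_tip [([-116.0, 190.0], 0.56), ([126.0, 198.0], 0.52)]
scene latch_tip [([240.0, 232.0], 0.5)]
top switch_hinge []
top switch_tip []
top latch_tip [([161.0, 216.0], 0.52), ([147.0, 186.0], 0.38)]
[ 522.0196294  -126.29618596  232.41063507] [ 0.08032967 -0.84342407 -0.17234634] 8.4
```

View pics/a2.png

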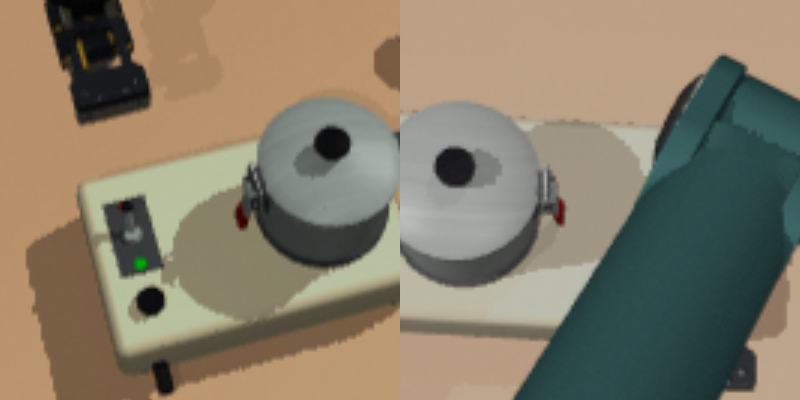

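The clamp is shut: the red grip hangs at scene crop (243,213). The switch is still off. I now refine the switch position and re-check the mill.

```bash
python3 - <<'E'
from h import *
def at(n,uv,z):
    u0=(proj(n,(620,-50,150))[0]*3).astype(int);o,d=ray(n,(np.array(uv)+u0-200)/3);return (o+d*(z-o[2])/d[2]).round(1)
for n,uv,z in[("scene",(128,236),80),("scene",(140,264),80),("scene",(123,205),80),("scene",(127,207),116),("top",(279,212),80),("top",(276,281),80),("top",(280,254),116)]:print(n,uv,at(n,uv,z))
E
```

```text
scene (128, 236) [ 607.9 -123.1   80. ]
scene (140, 264) [ 640.7 -117.5   80. ]
scene (123, 205) [ 572.5 -121.1   80. ]
scene (127, 207) [ 593.5 -118.9  116. ]
top (279, 212) [ 637.9 -122.8   80. ]
top (276, 281) [ 573.1 -125.    80. ]
top (280, 254) [ 588.5 -124.2  116. ]
```

>>> move_arm:
  rows: "0 0 0.04 0 0 0; 0 0 0.04 0 0 0; 0 0 0.04 0 0 0; 0 0 0.008 0 0 0; 0 0 0 0 0 0"

```text
clock: 8.9
tool_pos: [521.1, -126.6, 103.9]
tool_rot: [[-0.057, 0.998, -0.003], [0.998, 0.057, -0.0], [-0.0, -0.003, -1.0]]
wrist_force: [0.3, -0.4, 0.5]
grip_width: 0.006
```

>>> move_arm:
  rows: "0 0.02 0 0 0 0; 0 0.015 0 0 0 0; 0 0.004 0 0 0 0; 0 0.004 0 0 0 0; 0 0 0 0 0 0"

```text
clock: 9.4
tool_pos: [565.1, -124.1, 105.5]
tool_rot: [[-0.058, 0.998, 0.001], [0.998, 0.058, -0.0], [-0.0, 0.001, -1.0]]
wrist_force: [-0.4, -0.2, -0.2]
grip_width: 0.009
```

>>> move_arm:
  rows: "0 0.004 0 0 0 0; 0 0.004 0 0 0 0; 0 0.004 0 0 0 0; 0 0.002 0 0 0 0; 0 0 0 0 0 0"

```text
clock: 9.9
tool_pos: [578.9, -123.3, 104.6]
tool_rot: [[-0.058, 0.998, 0.0], [0.998, 0.058, -0.0], [-0.0, 0.0, -1.0]]
wrist_force: [-3.4, -0.1, 2.3]
grip_width: 0.007
```

>>> move_arm:
  rows: "0 0.002 0 0 0 0; 0 0.002 0 0 0 0; 0 0.002 0 0 0 0; 0 0.002 0 0 0 0; 0 0 0 0 0 0"

```text
clock: 10.4
tool_pos: [587.3, -122.4, 104.5]
tool_rot: [[-0.058, 0.998, 0.001], [0.998, 0.058, -0.0], [-0.0, 0.001, -1.0]]
wrist_force: [-0.2, -1.2, 0.2]
grip_width: 0.009
```

>>> move_arm:
  rows: "0 0.002 0 0 0 0; 0 0.001 0 0 0 0; 0 0 0 0 0 0"

```text
clock: 10.7
tool_pos: [589.8, -122.5, 104.6]
tool_rot: [[-0.058, 0.998, 0.0], [0.998, 0.058, -0.0], [-0.0, 0.0, -1.0]]
wrist_force: [0.6, 0.4, 1.8]
grip_width: 0.008
```

>>> move_arm:
  rows: "0 -0.03 0 0 0 0; 0 -0.04 0 0 0 0; 0 -0.02 -0.03 0 0 0; 0 0 -0.04 0 0 0; 0 0 -0.03 0 0 0"

```text
clock: 11.2
tool_pos: [499.4, -128.1, 206.5]
tool_rot: [[-0.056, 0.998, 0.001], [0.998, 0.056, 0.0], [0.0, 0.001, -1.0]]
wrist_force: [0.5, -0.1, -0.5]
grip_width: 0.005
```

```bash
python3 - <<'E'
from h import *
ims=[]
for n in("scene","top"):
    im=cv2.resize(bot.grab_frame(n)[:,:,::-1],None,fx=3,fy=3);u=(proj(n,(620,-50,150))[0]*3).astype(int);ims.append(im[u[1]-200:u[1]+200,u[0]-200:u[0]+200])
cv2.imwrite("pics/a3.png",np.hstack(ims));s=bot.get_state();print(s["tool_pos"],s["wrist_force"],s["clock"])
E
```

```text
[ 502.18258873 -128.47845957  208.51386872] [ 0.16630201  0.02681614 -0.18512902] 11.3
```

View pics/a3.png

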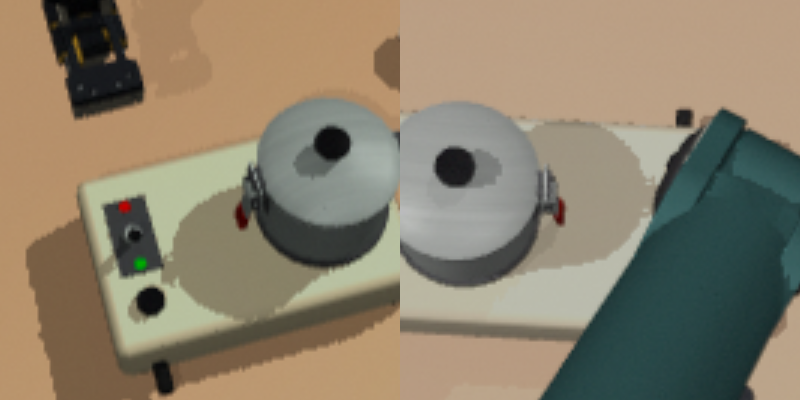

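The ball has moved from crop (127,207) to (134,235). That matches the on position, and the red dot is now uncovered. The clamp is still shut and the mill has not moved.

>>> move_arm:
  rows: "0 0 0 0 0 0; 0 0 0 0 0 0; 0 0 0 0 0 0"

```text
clock: 11.6
tool_pos: [498.9, -127.5, 203.3]
tool_rot: [[-0.058, 0.998, -0.003], [0.998, 0.058, -0.0], [0.0, -0.003, -1.0]]
wrist_force: [0.3, -1.1, -0.9]
grip_width: 0.003
```

```bash
python3 -c "
from h import *
print(bot.get_state()['wrist_force']);print(bot.close_job())"
```

```text
[ 0.2798922  -1.05766074 -0.91297833]
the job is handed in; nothing more can be done
None
```

The clamp is shut and the switch is on, in that order, and I handed the job in at about 11.6 s. No verdict was reported. I pressed the lever down with the closed fingertips until it snapped shut, confirmed in a picture that the switch was still off, then pushed the switch over and backed the arm away.

- **Forces:** the wrist force readings peaked at about 8 N on the clamp and 4 N on the switch. Both dropped to near zero once the lever and the switch snapped over.
- **Last pictures:** the red grip hangs beside the bowl and the switch ball sits at its on position. The mill is where it was, and the arm is clear with about 1 N of noise on the wrist.
- **Not measured directly:** I judged the joint angles and the lid from the pictures. I checked only the mill area in the final pictures, but the arm's path stayed clear of the other items.
- **Disagreements:** the two fits of the mill's position differed by about 5 mm, so I used a value in between. The point finder sometimes placed the switch tip or clamp tip on other objects, and I ignored those results.

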